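# Probe the marked test pad

### The job

Take the red spring-tipped test probe out of the tool rack and touch its tip to the brass test pad with the yellow ring on the green circuit board, with the probe square to the board's sloping face and pressed gently so that the spring tip is about half way in. Finish while still holding it there, steady, in the gripper: do not put the probe down or let go. Leave the other things on the bench where they are.

Things in the scene. Friction and masses are not known exactly. Their poses are not given: they have to be found in the camera images.
- probe: Red test pen, about 70 g, upright in a hole of the rack. Square handle 18 x 18 mm, 80 mm tall, with an 8 mm tall black stub on top; below, a steel shaft 8 mm thick and 60 mm long, then a brass spring tip standing out 18 mm. Origin on its axis at the handle's underside, which rests on the rack's top; z up along the axis to the handle's end, x and y square to the handle's faces.
- probe_tip (a point): Very end of the brass spring tip (round, 4 mm in diameter) of the red probe; with the spring out it lies 78 mm below the probe's origin on its axis.
- plunger (a joint): How far the red probe's spring tip is pushed in, in m: 0 fully out, 0.012 fully in. Half way is 0.006. The spring takes about 1 N to start and 250 N/m more: about 2.5 N half way in, 4 N fully in. It can be read while the probe is held.
- pad: Brass test pad, 12 mm in diameter, in a flat yellow ring of 22 mm outside diameter, firm on the green board. It lies 8 mm from the hinge line towards the board's low near edge, up to 50 mm left or right of the middle. Other brass pads have no ring. z points out of the board, square to its face.
- pad_top (a point): Centre of the touching face of the marked pad, 1 mm above the board's face; same axes as the pad.
- panel_face (a point): Middle of the green board's upper face, on the hinge axis, 80 mm above the bench. The board is 110 mm (along its x) by 170 mm (along its y) and 4 mm thick; z is square to the face, pointing out of it; y lies along the hinge. Parts on the board stand at most 10 mm high, none within 15 mm of the pad's row.
- panel (a joint): Slope of the board in rad, 0 level; larger tips its near edge down so that its face leans towards the robot (between about 0.21 and 0.47 at the start). The hinge is stiff and stays where it is under the probe's light push.
- stand: Aluminium board holder fixed to the bench: base 130 x 220 x 12 mm, two uprights 90 mm tall at its y ends carrying the green board between them. Origin at the centre of the underside of the base, z up, y along the hinge.
- rack: Tool rack fixed to the bench: base 90 x 230 mm, aluminium top plate 70 x 226 x 12 mm, upper face 100 mm above the bench. Three 12 mm holes in a row along its y, 70 mm apart, the middle one at its centre, hold the red probe, black probe and blue nut driver in any order. Origin at the centre of the underside, z up.
- black_probe: Black test pen, otherwise of the red one's shape but without a spring tip, upright in a hole of the rack. Leave it. Origin as for the red probe.
- driver: Blue round-handled nut driver, handle up to 26 mm in diameter and 82 mm tall, upright in a hole of the rack. Leave it. Origin at the underside of its handle.
- tray: Open blue parts tray 100 x 140 x 30 mm. Leave it. Origin at its underside.
- jar: Pale, milky jar with white lid, 60 mm in diameter, 75 mm tall. Leave it. Origin at its underside.
- spool: Bare steel spool, 56 mm in diameter, 45 mm tall. Leave it. Origin at its underside.
- flux: Small white bottle with red cap, 40 mm in diameter, 80 mm tall. Leave it. Origin at its underside.
There are look-alikes about, which are no part of the job. What is shaped like the rack but pink or purple is not meant.

How it is judged:
By the outcome, as a careful person would: the job done as asked, in the order asked, and still so for the second after the job is handed in, while the arm keeps its last pose, push and grip.
It also fails if it takes over 42 s, if anything falls off the work surface, if the arm or the gripper's body presses on something with over 40 N, if the wrist force passes 120 N, or if a joint passes its speed limit or range.

### The arm

A 6-joint arm with a two-finger parallel gripper is mounted at the origin on the work surface. World frame = base frame: x ahead of the robot, y to its left, z up, the work surface at z = 0. Lengths are in m, angles in degrees, forces in N, time in s.
With the tool pointing down it reaches from about 0.25 to 0.85 m from the base axis. Payload 12.5 kg.
Tool frame: the origin (TCP) lies at the centre of the arm's flange, where the gripper is bolted on; the fingertips stand 186 mm ahead of it and the grasp point (between the pads) lies 167 mm ahead of it (ctrl.grasp_offset is the distance from the TCP to the grasp point, in m); z points along the fingers, y is the line along which they close (so a half turn about z gives the same grasp; the last joint's range is limited). The gripper opens to 93 mm and grips with 3 to 60 N. Pads are 15 mm wide; open, the fingers measure 128 mm over their backs; the gripper's body (75 mm by 188 mm) begins 65 mm behind the grasp point.
Start: joints at [-79.618, 20.094, 94.641, -0, 65.266, -4.847], TCP at [0.144, -0.531, 0.405] pointing down, gripper open.
Joint ranges: [-157.81, 157.81], [-45, 120.19], [0.68, 151.7], [-89.99, 269.99], [4.06, 180], [-164.3, 164.3]. Speed limits (degrees/s): [127.2, 127.2, 159.86, 180, 180, 180].

### API

Orientations are given as [roll, pitch, yaw] about the fixed x, y, z axes, in that order (R = Rz(yaw) Ry(pitch) Rx(roll)).
In Python, from rig import ctrl gives the robot as it stands.
- The arm moves only by the tool drive_tool, never from a script. Its argument "plan" is a list of rows, each an object of numbers: "claw": the closure, from -1 (fully open) to 1 (shut); "dx", "dy", "dz": the shift along the tool's x, y, z in mm; "ax", "ay", "az": the turn, a rotation vector about the tool's x, y, z in rad. A call has 1 to 12 rows; each row is the pose to reach, as a shift and turn from the pose commanded when the call began, along the tool's axes at that moment; what a row does not reach only later rows make up. A row lasts 1/8 s, in which the tool goes at most 62.5 mm and 10.7 degrees, less where a joint would pass 70% of its speed; a pose out of reach is approached as far as the arm can. A call with a gripper value outside its range is refused whole. The fingers move at their own pace and stop on an object; "grip_force" is the grip in N (left out, the last holds). Time passes only in rows, so rows that repeat a pose let the fingers close. It gives the time, the measured TCP pose, the force, the opening and the grip force at its end, in the units of the state.
- ctrl.get_state(): the state, without advancing time (a new reading comes with each control period).
- ctrl.snapshot(name): name is "side" or "top" or "wrist"; returns the picture (400x640x3 uint8, blue, green, red); there is no depth.
- ctrl.get_calibration(name): a dict with "camera_matrix" (3x3 intrinsics, pixels), "k1" (the pictures are not rectified: a ray, as slopes to the right and down, at radius r is drawn at 1 + k1 r^2 times it, then the intrinsics apply), "cam_to_world" (4x4, takes a point from camera to world coordinates). Camera axes: x right, y down, z forward; pixel columns grow to the right and rows downward; lengths in m; the calibration is good to about 2 mm. A picture is of the moment at which its call begins: read the wrist's pose just before it. get_calibration takes no time and is no camera call; for the wrist camera it gives the pose at the moment of the call.
- ctrl.finish_job(): hands the job in; it is judged then, once.
The state is a dict: "time": time; "joints": joint angles; "dq": joint speeds; "joint_torque": joint torques, N m; "eef_pos": TCP position; "ee_rot": TCP orientation; "ft_force": force on the tool from outside, world axes, zero at the start; "wrist_torque": the same for the moment, N m; "grip_width": opening from 0.0 (shut) to 1.0 (fully open); "finger_force": force on a finger pad.
Only numpy, scipy, OpenCV 4.12 (cv2) and the standard library are available. Lean on these libraries where they do the work, as an engineer would, in place of code of your own. Each camera call takes 0.05 s, during which the arm holds its last target. There are 200 camera calls.

## Working session

There is one attempt and no reset: what is moved stays moved. The work goes in short steps, Python scripts to look and compute and a tool call to move; the robot and the scene stay as the last step left them, time stands still between calls to the robot, and variables do not carry over. Pictures are saved under pics/ and viewed, at most 10 in all, crops included, and the job is handed in when it is done.

Besides the shell and the picture viewer there is one more tool, called after "Call:" as name(argument=value, ...), one argument or row to a line, values as JSON. drive_tool: Moves the arm, as the interface text tells. Its arguments: {"type":"object","properties":{"plan":{"type":"array"},"grip_force":{"type":"number"}},"required":["plan"]}

```bash
mkdir -p pics
cat > h.py <<'E'
import numpy as np, cv2
from rig import ctrl
from scipy.spatial.transform import Rotation as R
def ray(c,u,v):
    K=np.array(c['camera_matrix']);T=np.array(c['cam_to_world'])
    p=cv2.undistortPoints(np.array([[[u,v]]],float),K,np.array([c['k1'],0,0,0.]),None,None)[0,0] if False else None
    d=np.array([(u-K[0,2])/K[0,0],(v-K[1,2])/K[1,1]]);s=d.copy()
    for _ in range(30): s=d/(1+c['k1']*(s@s))
    r=T[:3,:3]@np.array([s[0],s[1],1]);return T[:3,3],r/np.linalg.norm(r)
def onz(c,u,v,z):
    o,r=ray(c,u,v);return o+r*(z-o[2])/r[2]
def proj(c,P):
    K=np.array(c['camera_matrix']);T=np.array(c['cam_to_world'])
    q=T[:3,:3].T@(np.array(P)-T[:3,3]);s=q[:2]/q[2];s=s*(1+c['k1']*(s@s))
    return K[0,0]*s[0]+K[0,2],K[1,1]*s[1]+K[1,2]
def tri(l):
    A=np.zeros((3,3));b=np.zeros(3)
    for o,r in l:
        M=np.eye(3)-np.outer(r,r);A+=M;b+=M@o
    P=np.linalg.solve(A,b);return P,[np.linalg.norm((np.eye(3)-np.outer(r,r))@(P-o)) for o,r in l]
E
sed -i '/undistortPoints/d' h.py
python3 - <<'E'
from h import *
s=ctrl.get_state();print(s)
for n in ("side","top","wrist"):
    im=ctrl.snapshot(n);cv2.imwrite(f'pics/{n}0.png',im);c=ctrl.get_calibration(n);print(n,np.round(c['cam_to_world'],3).tolist(),c['k1'],np.array(c['camera_matrix'])[0])
E
```

```text
{'time': 0.0, 'joints': array([-7.96176679e+01,  2.01230958e+01,  9.46785394e+01, -7.44135798e-04,
        6.52656506e+01, -4.84789903e+00]), 'dq': array([ 0.13407678, -0.05811901, -0.02469437, -0.11139309, -0.01499649,
       -0.05515313]), 'joint_torque': array([ 2.43759801e-03, -4.97318101e+01, -2.85255414e+01,  7.00534671e-02,
        2.57215655e-02, -1.02429108e-04]), 'eef_pos': array([ 0.14447595, -0.53053902,  0.40420263]), 'ee_rot': array([-1.79932898e+02, -5.01329781e-03,  1.52305400e+01]), 'ft_force': array([0.11590523, 0.30211892, 0.75503457]), 'wrist_torque': array([-0.05111675,  0.04397591,  0.0046205 ]), 'finger_force': 0.0, 'grip_width': 1.0024061966305}
side [[0.997, -0.043, 0.068, 0.387], [-0.079, -0.657, 0.75, -1.05], [0.013, -0.753, -0.658, 0.982], [0.0, 0.0, 0.0, 1.0]] -0.014889333076430825 [494.86326753   0.         321.95060296]
top [[0.016, -0.993, 0.121, 0.351], [-1.0, -0.015, 0.008, -0.059], [-0.006, -0.121, -0.993, 1.359], [0.0, 0.0, 0.0, 1.0]] -0.02595327605885336 [407.54310363   0.         318.7639588 ]
wrist [[0.263, -0.93, -0.258, 0.216], [-0.965, -0.253, -0.07, -0.511], [-0.001, 0.267, -0.964, 0.384], [0.0, 0.0, 0.0, 1.0]] -0.05640562465237423 [331.29641697   0.         319.00583533]
```

View pics/top0.png

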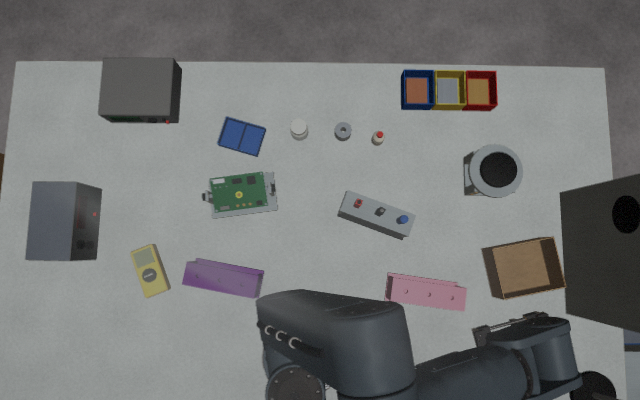

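View pics/side0.png

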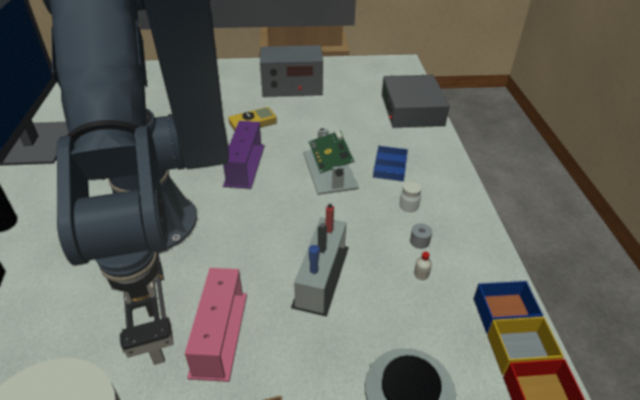

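The top view shows the grey rack with the red probe at (358,203), black at (380,211) and blue at (403,219). The board's ringed pad is at (239,195). The side view has the red probe at about (330,215) and the pad at about (327,151).

Possible mix-ups for the red probe: the flux cap at top (378,137), the black probe (380,211), the driver (403,219) and the red bin (481,90). By its description it is the square red handle at (358,203) in the grey rack; the pink and purple racks are decoys. I'll check this in a close crop.

Run:
```python
from h import *
t=cv2.imread('pics/top0.png');s=cv2.imread('pics/side0.png')
a=cv2.resize(t[160:240,190:430],None,fx=3.33,fy=3.33,interpolation=cv2.INTER_CUBIC)
b=cv2.resize(s[120:320,280:380],None,fx=2.9,fy=2.9,interpolation=cv2.INTER_CUBIC)
b1=cv2.resize(s[195:285,290:360],None,fx=3.7,fy=3.7,interpolation=cv2.INTER_CUBIC);b2=cv2.resize(s[115:205,290:370],None,fx=3.7,fy=3.7,interpolation=cv2.INTER_CUBIC)
W=np.zeros((600,800,3),np.uint8);W[:a.shape[0],:a.shape[1]]=a[:,:800];W[266:266+b1.shape[0],:b1.shape[1]]=b1[:334];W[266:266+b2.shape[0],300:300+b2.shape[1]]=b2[:334]
cv2.imwrite('pics/crop0.png',W)
ct,cs=ctrl.get_calibration('top'),ctrl.get_calibration('side')
for n,im,c,roi in(('top',t,ct,(190,218,340,372)),('side',s,cs,(195,245,315,345))):
    h=im.astype(int);m=((h[...,2]>1.6*h[...,1])&(h[...,2]>1.6*h[...,0])&(h[...,2]>50))
    y0,y1,x0,x1=roi;mm=np.zeros_like(m);mm[y0:y1,x0:x1]=m[y0:y1,x0:x1];v,u=np.nonzero(mm)
    print(n,len(u),u.mean(),v.mean(),u.min(),u.max(),v.min(),v.max())
print(onz(ct,358,203,.185),onz(ct,380,211,.185),onz(ct,403,219,.18),onz(ct,239,195,.08))
print(tri([ray(ct,239,195),ray(cs,327,151)]))
```

```text
top 23 358.17391304347825 202.2173913043478 355 361 199 205
side 132 329.02272727272725 218.56060606060606 326 332 207 231
[ 0.48274556 -0.16339219  0.185     ] [ 0.46047281 -0.22707317  0.185     ] [ 0.43871197 -0.29438166  0.18      ] [0.51418049 0.20442067 0.08      ]
(array([0.51430915, 0.20447883, 0.07972425]), [np.float64(9.268017376544017e-05), np.float64(9.268017376530155e-05)])
```

View pics/crop0.png

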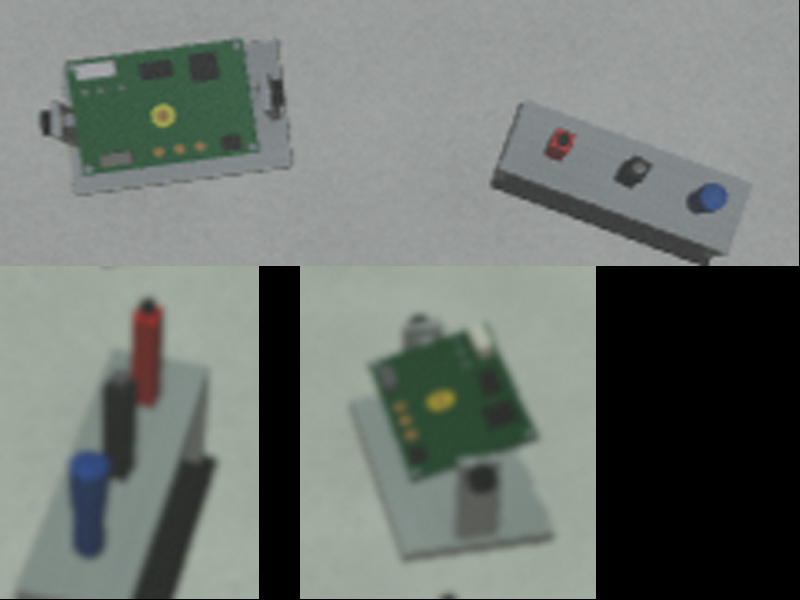

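The crop confirms it: the red square handle with a black stub sits at the left end of the rack, then black, then blue. The board has one ringed pad in the middle of its face. Next I move above the probe, turning so the fingers close across the rack's row, and look with the wrist camera.

Call:
drive_tool(
  plan=[
    {"dz": -46,"claw": -1},
    {"dx": 422,"dy": -265,"dz": -46,"az": -0.97,"claw": -1},
    {"dx": 422,"dy": -265,"dz": -46,"az": -0.97,"claw": -1},
    {"dx": 422,"dy": -265,"dz": -46,"az": -0.97,"claw": -1},
    {"dx": 422,"dy": -265,"dz": -46,"az": -0.97,"claw": -1},
    {"dx": 422,"dy": -265,"dz": -46,"az": -0.97,"claw": -1},
    {"dx": 422,"dy": -265,"dz": -46,"az": -0.97,"claw": -1},
    {"dx": 422,"dy": -265,"dz": -46,"az": -0.97,"claw": -1},
    {"dx": 422,"dy": -265,"dz": -46,"az": -0.97,"claw": -1},
    {"dx": 422,"dy": -265,"dz": -46,"az": -0.97,"claw": -1},
    {"dx": 422,"dy": -265,"dz": -46,"az": -0.97,"claw": -1},
    {"dx": 422,"dy": -265,"dz": -46,"az": -0.97,"claw": -1},
  ],
)

```text
$.plan[0]: bad value
```

Call:
drive_tool(
  plan=[
    {"claw": -1,"dx": 0,"dy": 0,"dz": -46,"ax": 0,"ay": 0,"az": 0},
    {"claw": -1,"dx": 422,"dy": -265,"dz": -46,"ax": 0,"ay": 0,"az": -0.97},
    {"claw": -1,"dx": 422,"dy": -265,"dz": -46,"ax": 0,"ay": 0,"az": -0.97},
    {"claw": -1,"dx": 422,"dy": -265,"dz": -46,"ax": 0,"ay": 0,"az": -0.97},
    {"claw": -1,"dx": 422,"dy": -265,"dz": -46,"ax": 0,"ay": 0,"az": -0.97},
    {"claw": -1,"dx": 422,"dy": -265,"dz": -46,"ax": 0,"ay": 0,"az": -0.97},
    {"claw": -1,"dx": 422,"dy": -265,"dz": -46,"ax": 0,"ay": 0,"az": -0.97},
    {"claw": -1,"dx": 422,"dy": -265,"dz": -46,"ax": 0,"ay": 0,"az": -0.97},
    {"claw": -1,"dx": 422,"dy": -265,"dz": -46,"ax": 0,"ay": 0,"az": -0.97},
    {"claw": -1,"dx": 422,"dy": -265,"dz": -46,"ax": 0,"ay": 0,"az": -0.97},
    {"claw": -1,"dx": 422,"dy": -265,"dz": -46,"ax": 0,"ay": 0,"az": -0.97},
    {"claw": -1,"dx": 422,"dy": -265,"dz": -46,"ax": 0,"ay": 0,"az": -0.97},
  ],
)

```text
time: 1.65
eef_pos: [0.4814, -0.1651, 0.4507]
ee_rot: [-180.0, 0.0, 70.7]
ft_force: [-0.9, -0.2, 0.8]
grip_width: 0.998
finger_force: 0.0
```

Run:
```python
from h import *
c=ctrl.get_calibration('wrist');im=ctrl.snapshot('wrist');cv2.imwrite('pics/w1.png',im)
import pickle;pickle.dump(c,open('w1.pkl','wb'));print(ctrl.get_state()['eef_pos'],proj(c,(.4827,-.1634,.188)))
```

```text
[ 0.48144631 -0.16507715  0.45076423] (np.float64(319.81235084433047), np.float64(206.19613626850344))
```

View pics/w1.png

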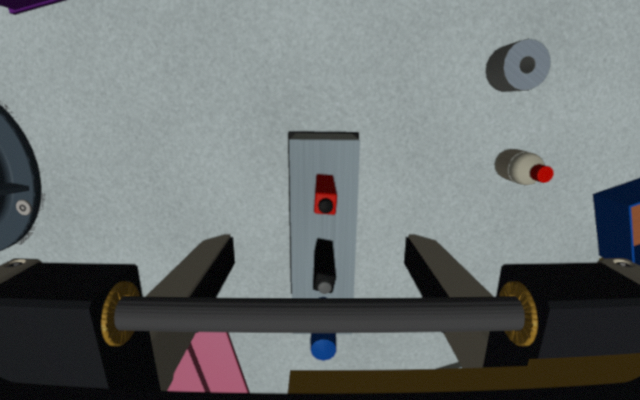

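The wrist view shows the red probe, with its stub at (325,206), square to the camera. The second view will be 60 mm to the side.

Call:
drive_tool(
  plan=[
    {"claw": -1,"dx": 0,"dy": 60,"dz": 0,"ax": 0,"ay": 0,"az": 0},
    {"claw": -1,"dx": 0,"dy": 60,"dz": 0,"ax": 0,"ay": 0,"az": 0},
    {"claw": -1,"dx": 0,"dy": 60,"dz": 0,"ax": 0,"ay": 0,"az": 0},
    {"claw": -1,"dx": 0,"dy": 60,"dz": 0,"ax": 0,"ay": 0,"az": 0},
  ],
)

```text
time: 2.2
eef_pos: [0.5379, -0.1839, 0.4511]
ee_rot: [180.0, 0.0, 70.8]
ft_force: [-0.8, -0.3, 0.5]
grip_width: 0.998
finger_force: 0.0
```

Run:
```python
from h import *
import pickle
c2=ctrl.get_calibration('wrist');im2=ctrl.snapshot('wrist');cv2.imwrite('pics/w2.png',im2);pickle.dump(c2,open('w2.pkl','wb'))
c1=pickle.load(open('w1.pkl','rb'));im1=cv2.imread('pics/w1.png')
def meas(im,c):
    h=im.astype(int);m=((h[...,2]>1.8*h[...,1])&(h[...,2]>1.8*h[...,0])&(h[...,2]>40)).astype(np.uint8)
    u,v=proj(c,(.482,-.163,.17));n,l,st,ce=cv2.connectedComponentsWithStats(m)
    k=min(range(1,n),key=lambda i:np.hypot(*(ce[i]-[u,v])) if st[i,4]>100 else 1e9)
    x,y,w,hh,a=st[k]
    # stub: darkest pixels in box +-
    b=im[y:y+hh+4,x:x+w].max(2);d=(b<60).astype(np.uint8);n2,l2,s2,c2=cv2.connectedComponentsWithStats(d)
    j=1+np.argmax(s2[1:,4]);cs=c2[j]+[x,y]
    print('box',st[k],'stub',cs,s2[j]);
    # top handle face: bright red rows
    br=((l==k)&(h[...,2]>0.8*h[...,2][l==k].max()));vv,uu=np.nonzero(br);print('bright',uu.min(),uu.max(),vv.min(),vv.max())
    return cs,cv2.resize(im[y-15:y+hh+15,x-15:x+w+15],None,fx=6,fy=6,interpolation=cv2.INTER_CUBIC)
a,A=meas(im1,c1);b,B=meas(im2,c2)
P,e=tri([ray(c1,*a),ray(c2,*b)]);print(P,e)
W=np.zeros((max(A.shape[0],B.shape[0]),A.shape[1]+B.shape[1],3),np.uint8);W[:A.shape[0],:A.shape[1]]=A;W[:B.shape[0],A.shape[1]:]=B
cv2.imwrite('pics/crop1.png',W);print(W.shape)
```

```text
box [314 175  23  40 634] stub [324.45652174 183.17391304] [  3   1  17  15 184]
bright 315 335 194 214
box [240 176  33  39 798] stub [267.13407821 191.31843575] [ 22   2  11  30 179]
bright 240 260 195 214
[ 0.48612219 -0.17026723  0.10118975] [np.float64(0.00382415616747723), np.float64(0.0038241561674772547)]
(420, 696, 3)
```

View pics/crop1.png

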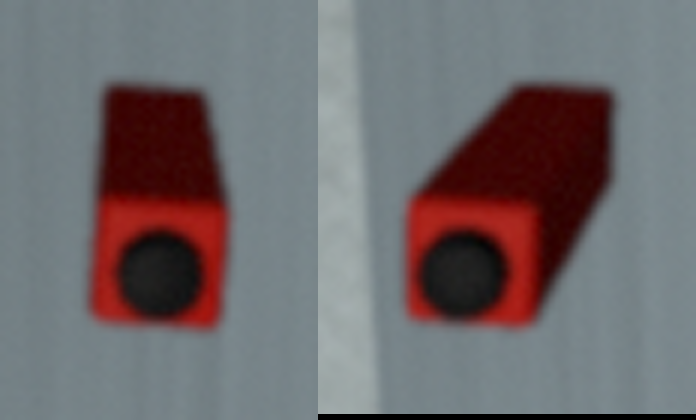

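The crop shows the handle's bright top face with the stub inside it, at about (325,204) and (250,204) in the two views. It is square to within a few degrees. I'll triangulate the face.

Run:
```python
from h import *
import pickle
r=[];cor=[]
for i in(1,2):
    im=cv2.imread(f'pics/w{i}.png').astype(int);c=pickle.load(open(f'w{i}.pkl','rb'))
    m=(im[...,2]>120)&(im[...,2]>2*im[...,1]);m[:185]=0;m[225:]=0;m[:,345:]=0;m[:,:225]=0
    v,u=np.nonzero(m);h=cv2.convexHull(np.stack([u,v],1).astype(np.float32));q=cv2.minAreaRect(h);print(q)
    r.append(ray(c,*q[0]));B=[onz(c,*p,.18)[:2] for p in cv2.boxPoints(q)]
    for k in range(4):
        d=B[(k+1)%4]-B[k];print(round(1000*np.hypot(*d),1),round((np.degrees(np.arctan2(d[1],d[0]))+45)%90-45,1),end=' | ')
    print(onz(c,*q[0],.18))
P,e=tri(r);print(P,e)
# rack edge yaw from w1
im=cv2.imread('pics/w1.png');c=pickle.load(open('w1.pkl','rb'))
g=cv2.cvtColor(im,cv2.COLOR_BGR2GRAY).astype(int)
for rows in((150,),(270,)):
    row=g[rows[0]-2:rows[0]+3].mean(0);d=np.abs(np.diff(row));print(rows,[(x,round(d[x])) for x in range(275,375) if d[x]>12])
```

```text
((325.04058837890625, 203.43145751953125), (21.659103393554688, 20.09166717529297), 4.085616588592529)
16.4 -23.4 | 16.9 -23.5 | 16.4 -22.4 | 17.2 -23.6 | [ 0.48655683 -0.16487526  0.18      ]
((250.0, 204.0), (20.0, 20.0), 90.0)
15.7 -19.3 | 16.4 -22.0 | 16.0 -19.2 | 16.5 -22.9 | [ 0.48705815 -0.16480115  0.18      ]
[ 0.48644792 -0.16529184  0.17811389] [np.float64(0.00011130959916200734), np.float64(0.00011130959916197772)]
(150,) [(286, 24), (287, 37), (289, 24)]
(270,) [(288, 16), (289, 32), (291, 22), (311, 13), (312, 34), (313, 44), (314, 29), (333, 21), (334, 39), (335, 38), (336, 20)]
```

Call:
drive_tool(
  plan=[
    {"claw": -1,"dx": 1,"dy": -54.5,"dz": 0,"ax": 0,"ay": 0,"az": 0.035},
    {"claw": -1,"dx": 1,"dy": -54.5,"dz": 0,"ax": 0,"ay": 0,"az": 0.035},
    {"claw": -1,"dx": 1,"dy": -54.5,"dz": 60,"ax": 0,"ay": 0,"az": 0.035},
    {"claw": -1,"dx": 1,"dy": -54.5,"dz": 110,"ax": 0,"ay": 0,"az": 0.035},
    {"claw": -1,"dx": 1,"dy": -54.5,"dz": 139,"ax": 0,"ay": 0,"az": 0.035},
    {"claw": -1,"dx": 1,"dy": -54.5,"dz": 139,"ax": 0,"ay": 0,"az": 0.035},
    {"claw": -1,"dx": 1,"dy": -54.5,"dz": 139,"ax": 0,"ay": 0,"az": 0.035},
    {"claw": -1,"dx": 1,"dy": -54.5,"dz": 139,"ax": 0,"ay": 0,"az": 0.035},
  ],
)

```text
time: 3.25
eef_pos: [0.488, -0.1652, 0.3133]
ee_rot: [179.8, 0.0, 68.8]
ft_force: [-0.6, -0.8, 0.1]
grip_width: 1.004
finger_force: 0.0
```

Call:
drive_tool(
  plan=[
    {"claw": 1,"dx": 0,"dy": 0,"dz": 0,"ax": 0,"ay": 0,"az": 0},
    {"claw": 1,"dx": 0,"dy": 0,"dz": 0,"ax": 0,"ay": 0,"az": 0},
    {"claw": 1,"dx": 0,"dy": 0,"dz": 0,"ax": 0,"ay": 0,"az": 0},
    {"claw": 1,"dx": 0,"dy": 0,"dz": 0,"ax": 0,"ay": 0,"az": 0},
    {"claw": 1,"dx": 0,"dy": 0,"dz": 0,"ax": 0,"ay": 0,"az": 0},
    {"claw": 1,"dx": 0,"dy": 0,"dz": 0,"ax": 0,"ay": 0,"az": 0},
    {"claw": 1,"dx": 0,"dy": 0,"dz": 0,"ax": 0,"ay": 0,"az": 0},
    {"claw": 1,"dx": 0,"dy": 0,"dz": 0,"ax": 0,"ay": 0,"az": 0},
  ],
  grip_force=25,
)

```text
time: 4.25
eef_pos: [0.4876, -0.165, 0.3117]
ee_rot: [-180.0, -0.0, 68.8]
ft_force: [1.7, 0.1, -0.4]
grip_width: 0.198
finger_force: 25.4
```

Run:
```python
from h import *
s=ctrl.get_state();print(s)
```

```text
{'time': 4.25, 'joints': array([-2.38792170e+01,  2.34232448e+01,  1.04766793e+02,  5.41523098e-04,
        5.18150342e+01, -2.67867769e+00]), 'dq': array([ 0.03327069,  0.0243177 , -0.1191197 , -0.27857418,  0.76149435,
       -0.07640662]), 'joint_torque': array([ 1.08847192e-01, -4.84472716e+01, -2.41317344e+01,  8.32558097e-02,
       -7.94823049e-03,  1.44655311e-03]), 'eef_pos': array([ 0.48757787, -0.1649995 ,  0.31171816]), 'ee_rot': array([-1.79994954e+02, -6.62174423e-04,  6.87991259e+01]), 'ft_force': array([ 1.68686447,  0.07499166, -0.37943111]), 'wrist_torque': array([-0.06616735, -0.20076099, -0.05477741]), 'finger_force': 25.410514175891876, 'grip_width': 0.19801240073463025}
```

The probe is held, with an opening of about 18.4 mm. Next: lift straight out, then carry it towards the board.

Call:
drive_tool(
  plan=[
    {"claw": 1,"dx": 0,"dy": 0,"dz": -50,"ax": 0,"ay": 0,"az": 0},
    {"claw": 1,"dx": 0,"dy": 0,"dz": -100,"ax": 0,"ay": 0,"az": 0},
    {"claw": 1,"dx": 0,"dy": 0,"dz": -140,"ax": 0,"ay": 0,"az": 0},
    {"claw": 1,"dx": 0,"dy": 0,"dz": -140,"ax": 0,"ay": 0,"az": 0},
    {"claw": 1,"dx": 50,"dy": -15,"dz": -140,"ax": 0,"ay": 0,"az": -0.1},
    {"claw": 1,"dx": 100,"dy": -30,"dz": -140,"ax": 0,"ay": 0,"az": -0.2},
    {"claw": 1,"dx": 150,"dy": -46,"dz": -140,"ax": 0,"ay": 0,"az": -0.3},
    {"claw": 1,"dx": 200,"dy": -61,"dz": -140,"ax": 0,"ay": 0,"az": -0.4},
    {"claw": 1,"dx": 250,"dy": -76,"dz": -140,"ax": 0,"ay": 0,"az": -0.485},
    {"claw": 1,"dx": 283,"dy": -86,"dz": -140,"ax": 0,"ay": 0,"az": -0.485},
    {"claw": 1,"dx": 283,"dy": -86,"dz": -140,"ax": 0,"ay": 0,"az": -0.485},
    {"claw": 1,"dx": 283,"dy": -86,"dz": -140,"ax": 0,"ay": 0,"az": -0.485},
  ],
)

```text
time: 5.75
eef_pos: [0.5097, 0.1295, 0.4508]
ee_rot: [-179.9, 0.0, 96.6]
ft_force: [-0.3, -0.8, -1.5]
grip_width: 0.198
finger_force: 25.0
```

Run:
```python
from h import *
import pickle
s=ctrl.get_state();c=ctrl.get_calibration('wrist');im=ctrl.snapshot('wrist');cv2.imwrite('pics/w3.png',im);pickle.dump(c,open('w3.pkl','wb'))
print(s['eef_pos'],s['ee_rot'],s['grip_width'],s['ft_force'])
z=R.from_euler('xyz',s['ee_rot'],degrees=True).as_matrix()[:,2]
print('tip',proj(c,s['eef_pos']+z*.2897),'pad',proj(c,(.5143,.2045,.0797)))
```

```text
[0.50966858 0.129511   0.45084499] [-1.79915157e+02  1.51652002e-02  9.65890823e+01] 0.19818761568613352 [-0.29468188 -0.81851353 -1.50538641]
tip (np.float64(318.9747381287196), np.float64(199.3002756246496)) pad (np.float64(332.3971295422929), np.float64(108.42316065835097))
```

View pics/w3.png

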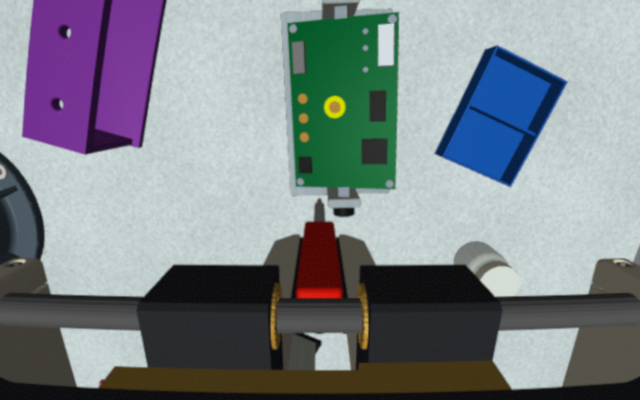

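The wrist view shows the tip at (319,200), matching my prediction of (319,199), and the ringed pad at (334,107). The board corners are about (289,17), (398,13), (395,188) and (297,193). I'll take another view from the side for the slope.

Call:
drive_tool(
  plan=[
    {"claw": 1,"dx": 20,"dy": -50,"dz": 0,"ax": 0,"ay": 0,"az": 0},
    {"claw": 1,"dx": 20,"dy": -100,"dz": 0,"ax": 0,"ay": 0,"az": 0},
    {"claw": 1,"dx": 20,"dy": -130,"dz": 0,"ax": 0,"ay": 0,"az": 0},
    {"claw": 1,"dx": 20,"dy": -130,"dz": 0,"ax": 0,"ay": 0,"az": 0},
    {"claw": 1,"dx": 20,"dy": -130,"dz": 0,"ax": 0,"ay": 0,"az": 0},
  ],
)

```text
time: 6.42
eef_pos: [0.379, 0.1345, 0.4519]
ee_rot: [180.0, -0.0, 96.5]
ft_force: [0.4, -0.3, -0.3]
grip_width: 0.197
finger_force: 25.0
```

```bash
cat > b.py <<'E'
from h import *
import pickle
def quad(im,u0,v0):
    h=cv2.cvtColor(im,cv2.COLOR_BGR2HSV);g=cv2.inRange(h,(45,90,25),(85,255,255))
    n,l,st,ce=cv2.connectedComponentsWithStats(g);k=min(range(1,n),key=lambda i:np.hypot(*(ce[i]-[u0,v0])) if st[i,4]>300 else 1e9)
    v,u=np.nonzero(l==k);hl=cv2.convexHull(np.stack([u,v],1).astype(np.int32))
    for e in np.arange(.01,.2,.005):
        q=cv2.approxPolyDP(hl,e*cv2.arcLength(hl,True),True)
        if len(q)==4:break
    q=q[:,0].astype(float)
    # refine: fit lines to hull contour points near each side
    cn=cv2.findContours((l==k).astype(np.uint8),cv2.RETR_EXTERNAL,cv2.CHAIN_APPROX_NONE)[0];cn=max(cn,key=len)[:,0].astype(float)
    L=[]
    for i in range(4):
        a,b=q[i],q[(i+1)%4];d=(b-a)/np.hypot(*(b-a));t=(cn-a)@d;w=(cn-a)@[-d[1],d[0]];s=np.hypot(*(b-a))
        p=cn[(abs(w)<2.5)&(t>.08*s)&(t<.92*s)];vx,vy,x,y=cv2.fitLine(p.astype(np.float32),cv2.DIST_HUBER,0,.01,.01).ravel()
        nrm=np.array([-vy,vx]);c0=nrm@[x,y];cen=q.mean(0)
        if nrm@cen>c0:nrm,c0=-nrm,-c0
        L.append((nrm,c0+.5))   # half pixel outwards to the true edge
    Q=[np.linalg.solve([L[i-1][0],L[i][0]],[L[i-1][1],L[i][1]]) for i in range(4)]
    return np.array(Q)
def pad(im,u0,v0):
    h=cv2.cvtColor(im,cv2.COLOR_BGR2HSV);g=cv2.inRange(h,(24,130,90),(33,255,255))
    n,l,st,ce=cv2.connectedComponentsWithStats(g);k=min(range(1,n),key=lambda i:np.hypot(*(ce[i]-[u0,v0])) if st[i,4]>8 else 1e9)
    v,u=np.nonzero(l==k);hl=cv2.convexHull(np.stack([u,v],1).astype(np.float32))
    M=cv2.moments(hl);return np.array([M['m10']/M['m00'],M['m01']/M['m00']]),st[k]
E
python3 - <<'E'
from b import *
c=ctrl.get_calibration('wrist');im=ctrl.snapshot('wrist');cv2.imwrite('pics/w4.png',im);pickle.dump(c,open('w4.pkl','wb'))
print(ctrl.get_state()['eef_pos'])
V=[('w3',cv2.imread('pics/w3.png'),pickle.load(open('w3.pkl','rb'))),('w4',im,c),('top',cv2.imread('pics/top0.png'),ctrl.get_calibration('top')),('side',cv2.imread('pics/side0.png'),ctrl.get_calibration('side'))]
ref=np.array([.5143,.2045,.08]);cor=[];pp=[];rays=[]
E0=np.array([.993*0,0,0]);ex=np.array([.993,.116,0]);ey=np.array([-.116,.993,0])
for n,i,cc in V:
    u=proj(cc,ref);Q=quad(i,*u);p,st=pad(i,*u);print(n,np.round(Q).tolist(),p,st)
    o=[]
    for sx in(-1,1):
        for sy in(-1,1):
            w=proj(cc,ref+sx*ex*.05+sy*ey*.085);o.append(Q[np.argmin(np.hypot(*(Q-w).T))])
    rays.append([ray(cc,*q) for q in o]);pp.append(ray(cc,*p))
for sel in([0,1],[2,3],[0,1,2,3]):
    C=[];E=[]
    for k in range(4):
        P,e=tri([rays[s][k] for s in sel]);C.append(P);E.append(max(e))
    C=np.array(C);P,e=tri([pp[s] for s in sel])
    x=(C[2]+C[3]-C[0]-C[1])/2;y=(C[1]+C[3]-C[0]-C[2])/2;nn=np.cross(x,y);nn/=np.linalg.norm(nn)
    print(sel,'\n',np.round(C,4).tolist(),np.round(E,4),'len',np.linalg.norm(x),np.linalg.norm(y),'cen',C.mean(0),'slope',np.degrees(np.arctan2(-x[2],0)),np.degrees(np.arcsin(x[2]/np.linalg.norm(x))),np.degrees(np.arctan2(-y[0],y[1])),'ytilt',np.degrees(np.arcsin(y[2]/np.linalg.norm(y))),'n',nn,'pad',P,np.round(e,4),'padloc',[(P-C.mean(0))@x/np.linalg.norm(x),(P-C.mean(0))@y/np.linalg.norm(y),(P-C.mean(0))@nn])
E
```

```text
[0.37911389 0.13458238 0.45177933]
w3 [[398.0, 12.0], [394.0, 188.0], [296.0, 186.0], [287.0, 23.0]] [334.23092678 106.62775218] [324  96  21  22 265]
w4 [[528.0, 39.0], [511.0, 203.0], [408.0, 204.0], [413.0, 44.0]] [455.2247191  126.98180845] [445 117  21  21 252]
top [[264.0, 199.0], [218.0, 212.0], [211.0, 189.0], [261.0, 170.0]] [448.05048028  89.65522175] [435  70  31  36 148]
side [[350.0, 161.0], [325.0, 168.0], [313.0, 136.0], [344.0, 141.0]] [327.74796748 150.91056911] [325 149   7   5  27]
[0, 1] 
 [[0.4844, 0.1153, 0.0668], [0.4592, 0.2838, 0.0653], [0.5885, 0.1335, 0.0931], [0.5634, 0.2984, 0.0945]] [0.0006 0.0004 0.0017 0.0002] len 0.10899864181698236 0.16857818217436757 cen [0.52387585 0.20773476 0.07993935] slope -90.0 14.755698226234244 8.585331098138202 ytilt -0.002445765969650663 n [-0.25185512 -0.03798181  0.96701933] pad [0.51603254 0.20649538 0.07752196] [0. 0.] padloc [np.float64(-0.008294454294750404), np.float64(-5.452944240235633e-05), np.float64(-0.00031521572578718744)]
[2, 3] 
 [[0.5034, 0.1261, 0.0737], [0.4668, 0.2636, 0.0964], [0.5862, 0.1364, 0.089], 
[... 233 characters left out ...]
63031 0.97709881] pad [ 0.5690204  -0.33161436  0.51689736] [0.1174 0.1174] padloc [np.float64(-0.20289278227572702), np.float64(-0.5676230585968632), np.float64(0.3777859455975125)]
[0, 1, 2, 3] 
 [[0.493, 0.1201, 0.0787], [0.4629, 0.2756, 0.0856], [0.5869, 0.134, 0.0928], [0.5663, 0.3041, 0.0559]] [0.0121 0.013  0.0091 0.0305] len 0.10120965919408924 0.16542695871591598 cen [0.52729903 0.2084663  0.07824365] slope 90.0 -4.410858977321597 8.851047903369512 ytilt -5.197165676122209 n [0.0568335  0.10028995 0.99333372] pad [0.51672238 0.00576759 0.40088659] [0.1982 0.2369 0.3909 0.1474] padloc [np.float64(-0.07755368032014007), np.float64(-0.2270668849799896), np.float64(0.29956235829657435)]
```

The wrist pair is consistent: board 109 × 168.6 mm, slope about 14.8°, hinge yaw 8.6°, and the pad sits 8.3 mm below the hinge. A third view from the far side will firm up the slope.

Call:
drive_tool(
  plan=[
    {"claw": 1,"dx": 0,"dy": 55,"dz": 0,"ax": 0,"ay": 0,"az": 0},
    {"claw": 1,"dx": 0,"dy": 110,"dz": 0,"ax": 0,"ay": 0,"az": 0},
    {"claw": 1,"dx": 0,"dy": 165,"dz": 0,"ax": 0,"ay": 0,"az": 0},
    {"claw": 1,"dx": 0,"dy": 220,"dz": 0,"ax": 0,"ay": 0,"az": 0},
    {"claw": 1,"dx": 0,"dy": 230,"dz": 0,"ax": 0,"ay": 0,"az": 0},
    {"claw": 1,"dx": 0,"dy": 230,"dz": 0,"ax": 0,"ay": 0,"az": 0},
    {"claw": 1,"dx": 0,"dy": 230,"dz": 0,"ax": 0,"ay": 0,"az": 0},
  ],
)

```text
time: 7.35
eef_pos: [0.6061, 0.1612, 0.4518]
ee_rot: [-180.0, -0.0, 96.6]
ft_force: [0.3, 0.4, -1.3]
grip_width: 0.191
finger_force: 25.0
```

Run:
```python
from b import *
c=ctrl.get_calibration('wrist');im=ctrl.snapshot('wrist');cv2.imwrite('pics/w5.png',im);pickle.dump(c,open('w5.pkl','wb'))
s=ctrl.get_state();print(s['eef_pos'],s['ee_rot'])
V=[(n,cv2.imread(f'pics/{n}.png'),pickle.load(open(f'{n}.pkl','rb'))) for n in('w3','w4','w5')]
ref=np.array([.516,.2065,.078]);pp=[];rays=[]
ex=np.array([.989,.149,0]);ey=np.array([-.149,.989,0])
for n,i,cc in V:
    u=proj(cc,ref);Q=quad(i,*u);p,st=pad(i,*u);print(n,np.round(Q,1).tolist(),p,st)
    o=[]
    for sx in(-1,1):
        for sy in(-1,1):
            w=proj(cc,ref+sx*ex*.05+sy*ey*.085);o.append(Q[np.argmin(np.hypot(*(Q-w).T))])
    rays.append([ray(cc,*q) for q in o]);pp.append(ray(cc,*p))
for sel in([0,1],[0,2],[1,2],[0,1,2]):
    T=[tri([rays[s][k] for s in sel]) for k in range(4)];C=np.array([t[0] for t in T]);E=[max(t[1]) for t in T]
    P,e=tri([pp[s] for s in sel])
    x=(C[2]+C[3]-C[0]-C[1])/2;y=(C[1]+C[3]-C[0]-C[2])/2;lx,ly=np.linalg.norm(x),np.linalg.norm(y);nn=np.cross(x,y);nn/=np.linalg.norm(nn)
    print(sel,np.round(E,4),'len',lx,ly,'cen',C.mean(0),'slope',np.degrees(np.arcsin(x[2]/lx)),'yaw',np.degrees(np.arctan2(-y[0],y[1])),'ytilt',np.degrees(y[2]/ly),'n',nn,'pad',P,max(e),'loc',(P-C.mean(0))@x/lx,(P-C.mean(0))@y/ly,(P-C.mean(0))@nn)
```

```text
[0.60603275 0.16123823 0.45211072] [ 1.79991850e+02 -1.26681186e-03  9.65961305e+01]
w3 [[398.20001220703125, 11.600000381469727], [394.3999938964844, 188.3000030517578], [295.79998779296875, 186.0], [287.29998779296875, 22.600000381469727]] [334.23092678 106.62775218] [324  96  21  22 265]
w4 [[528.2999877929688, 38.70000076293945], [510.6000061035156, 202.89999389648438], [407.79998779296875, 203.8000030517578], [412.6000061035156, 43.599998474121094]] [455.2247191  126.98180845] [445 117  21  21 252]
w5 [[300.29998779296875, 207.6999969482422], [209.1999969482422, 198.8000030517578], [192.39999389648438, 45.70000076293945], [291.70001220703125, 34.599998474121094]] [238.93789174 127.02792023] [230 117  19  21 245]
[0, 1] [0.0006 0.0004 0.0017 0.0002] len 0.10899864181698236 0.16857818217436757 cen [0.52387585 0.20773476 0.07993935] slope 14.755698226234244 yaw 8.585331098138202 ytilt -0.002445765968907904 n [-0.25185512 -0.03798181  0.96701933] pad [0.51603254 0.20649538 0.07752196] 1.3885715236859048e-05 loc -0.008294454294750404 -5.452944240235633e-05 -0.00031521572578718744
[0,
[... 390 characters left out ...]
0.0003] len 0.10952685407662531 0.16785023505418353 cen [0.52422929 0.20846711 0.07914822] slope 14.51779675061116 yaw 8.43868676529012 ytilt -0.43582410016290934 n [-0.24900488 -0.02949729  0.96805293] pad [0.51614091 0.2065186  0.07724422] 3.869670824526681e-05 loc -0.008495161243460296 -0.0007259277759633567 0.00022835311198951436
[0, 1, 2] [0.0039 0.0006 0.0026 0.0004] len 0.10939587587770848 0.16841621588070363 cen [0.52414067 0.20813256 0.07907101] slope 14.565891118728093 yaw 8.483720957535 ytilt -0.3654103296916046 n [-0.24962483 -0.03099321  0.96784651] pad [0.51610612 0.20651641 0.07725347] 6.174719143698855e-05 loc -0.008377294923400981 -0.0004015422334761589 0.0002966171153892743
```

```bash
cat > plan.py <<'E'
from h import *
def plan(tip_off,L=.2897,pt=(.5161,.2065,.0782),sl=14.65,yw=8.5):
    s=ctrl.get_state();R0=R.from_euler('xyz',s['ee_rot'],degrees=True)
    a,b=np.radians([sl,yw]);n=np.array([-np.sin(a)*np.cos(b),-np.sin(a)*np.sin(b),np.cos(a)])
    X=np.array([-np.sin(b),np.cos(b),0]);Z=-n;R1=R.from_matrix(np.stack([X,np.cross(Z,X),Z],1))
    T=np.array(pt)+n*(L+tip_off)
    print('shift mm',np.round(1000*R0.inv().apply(T-s['eef_pos']),1),'rot',np.round((R0.inv()*R1).as_rotvec(),4),'eef',s['eef_pos'],s['ee_rot'],'F.n',s['ft_force']@n,s['ft_force'],s['grip_width'],'t',s['time'])
E
python3 -c "
from plan import *
plan(.05);plan(.015)"
```

```text
shift mm [  52.4 -170.    45.2] rot [-0.2555  0.0042 -0.033 ] eef [0.60603275 0.16123823 0.45211072] [ 1.79991850e+02 -1.26681186e-03  9.65961305e+01] F.n -0.35420722718401276 [-0.28740502 -0.77717412 -0.47044534] 0.19174853853004548 t 7.4
shift mm [  52.7 -161.2   79.1] rot [-0.2555  0.0042 -0.033 ] eef [0.60603275 0.16123823 0.45211072] [ 1.79991850e+02 -1.26681186e-03  9.65961305e+01] F.n -0.35420722718401276 [-0.28740502 -0.77717412 -0.47044534] 0.19174853853004548 t 7.4
```

Call:
drive_tool(
  plan=[
    {"claw": 1,"dx": 15,"dy": -50,"dz": 0,"ax": -0.08,"ay": 0,"az": -0.01},
    {"claw": 1,"dx": 30,"dy": -100,"dz": 0,"ax": -0.16,"ay": 0,"az": -0.02},
    {"claw": 1,"dx": 45,"dy": -150,"dz": 10,"ax": -0.24,"ay": 0.004,"az": -0.033},
    {"claw": 1,"dx": 52.4,"dy": -170,"dz": 30,"ax": -0.2555,"ay": 0.004,"az": -0.033},
    {"claw": 1,"dx": 52.4,"dy": -170,"dz": 45,"ax": -0.2555,"ay": 0.004,"az": -0.033},
    {"claw": 1,"dx": 52.4,"dy": -170,"dz": 45,"ax": -0.2555,"ay": 0.004,"az": -0.033},
    {"claw": 1,"dx": 52.7,"dy": -161,"dz": 79,"ax": -0.2555,"ay": 0.004,"az": -0.033},
    {"claw": 1,"dx": 52.7,"dy": -161,"dz": 79,"ax": -0.2555,"ay": 0.004,"az": -0.033},
    {"claw": 1,"dx": 52.7,"dy": -161,"dz": 79,"ax": -0.2555,"ay": 0.004,"az": -0.033},
  ],
)

```text
time: 8.52
eef_pos: [0.4414, 0.1951, 0.3737]
ee_rot: [165.3, 0.0, 98.5]
ft_force: [1.4, -0.2, 0.2]
grip_width: 0.195
finger_force: 25.0
```

Run:
```python
from b import *
from plan import plan
plan(.015)
s=ctrl.get_state();Rm=R.from_euler('xyz',s['ee_rot'],degrees=True).as_matrix()
tip=s['eef_pos']+Rm[:,2]*.2897
W=[]
for n in('wrist','side','top'):
    c=ctrl.get_calibration(n);im=ctrl.snapshot(n);cv2.imwrite(f'pics/{n}6.png',im);pickle.dump(c,open(f'{n}6.pkl','wb'))
    u,v=proj(c,tip);p=proj(c,(.5161,.2065,.0782));print(n,'tip',(u,v),'pad pred',p)
    k,f=(50,8) if n=='wrist' else (22,12)
    x,y=int(p[0]),int(p[1])
    W.append(cv2.resize(im[max(0,y-25):y+25,x-25:x+25],(395,395),interpolation=cv2.INTER_CUBIC));print('crop origin',x-25,max(0,y-25),'f 7.9')
cv2.imwrite('pics/crop2.png',np.hstack(W[:2]))
```

```text
shift mm [ 0.2 -1.6  0.3] rot [ 0.0005  0.0003 -0.0006] eef [0.44138208 0.19508645 0.37373241] [1.65322477e+02 8.00058985e-03 9.84615233e+01] F.n -0.11410327240565458 [ 1.35949616 -0.15007495  0.22774941] 0.19459920259720057 t 8.525
wrist tip (np.float64(319.14294442506485), np.float64(199.32861808087978)) pad pred (np.float64(317.14050689168033), np.float64(194.3662038302317))
crop origin 292 169 f 7.9
side tip (np.float64(326.91673700992726), np.float64(147.12658603354197)) pad pred (np.float64(327.4759387528257), np.float64(151.0040602321053))
crop origin 302 126 f 7.9
top tip (np.float64(237.68443189502867), np.float64(194.49458282755052)) pad pred (np.float64(238.48537897277924), np.float64(194.4644315330241))
crop origin 213 169 f 7.9
```

View pics/crop2.png

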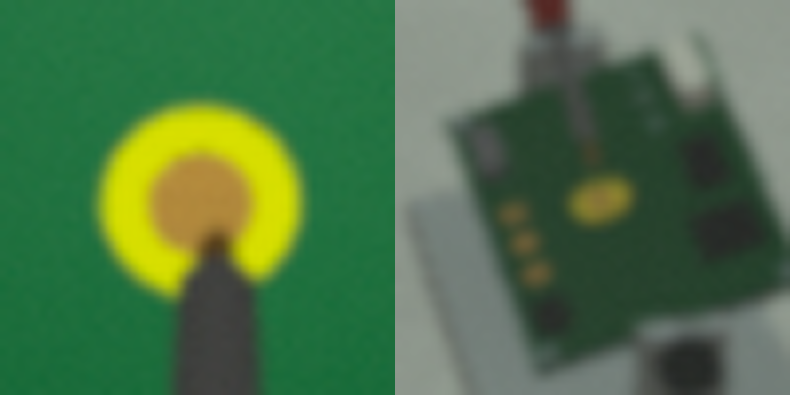

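The wrist crop shows the tip at (319,199) and the pad centre at (317.4,194.7), both as predicted. The tip needs about −1.6 mm in tool y. I'll correct that and advance to about 5 mm above the pad.

Call:
drive_tool(
  plan=[
    {"claw": 1,"dx": 0.2,"dy": -1.5,"dz": 0,"ax": 0,"ay": 0,"az": 0},
    {"claw": 1,"dx": 0.2,"dy": -1.5,"dz": 10,"ax": 0,"ay": 0,"az": 0},
    {"claw": 1,"dx": 0.2,"dy": -1.5,"dz": 10,"ax": 0,"ay": 0,"az": 0},
    {"claw": 1,"dx": 0.2,"dy": -1.5,"dz": 10,"ax": 0,"ay": 0,"az": 0},
    {"claw": 1,"dx": 0.2,"dy": -1.5,"dz": 10,"ax": 0,"ay": 0,"az": 0},
    {"claw": 1,"dx": 0.2,"dy": -1.5,"dz": 10,"ax": 0,"ay": 0,"az": 0},
  ],
)

```text
time: 9.43
eef_pos: [0.4419, 0.1955, 0.3628]
ee_rot: [165.3, 0.0, 98.5]
ft_force: [0.7, 0.3, -1.2]
grip_width: 0.192
finger_force: 25.0
```

```bash
cat > chk.py <<'E'
from b import *
from plan import plan
import sys
F=[];E=[];Wm=[]
s=ctrl.get_state();Rm=R.from_euler('xyz',s['ee_rot'],degrees=True).as_matrix()
for i in range(8):
    c=ctrl.get_calibration('wrist');im=ctrl.snapshot('wrist');s=ctrl.get_state();F.append(s['ft_force']);E.append(s['eef_pos']);Wm.append(s['wrist_torque'])
F=np.array(F);E=np.array(E);print('force tool',np.round(F.mean(0)@Rm,2),'sd',np.round(F.std(0),2),'eef',np.round(E.mean(0),4),np.round(E.std(0),4),'tq',np.round(np.mean(Wm,0),3),'extra',[k for k in s if k not in('time','joints','dq')])
plan(0.)
e=E.mean(0);tip=e+Rm[:,2]*.2897;u=proj(c,tip);p=(317.4,194.7);pd,st=pad(im,*proj(c,(.5161,.2065,.0782)))
D=np.array([.5161,.2065,.0782])-tip;print('to pad tool mm',np.round(1000*Rm.T@D,2),'tip px',u,'pad pred',proj(c,(.5161,.2065,.0782)),'ring seen',pd,st)
cv2.imwrite(f'pics/wc{sys.argv[1]}.png',im);cv2.imwrite(f'pics/crop{sys.argv[1]}.png',cv2.resize(im[165:265,270:370],(600,600),interpolation=cv2.INTER_CUBIC))
E
python3 chk.py 7
```

```text
force tool [ 0.01 -0.25  0.69] sd [0.65 0.51 0.37] eef [0.4418 0.1955 0.3627] [0. 0. 0.] tq [-0.079  0.052  0.009] extra ['joint_torque', 'eef_pos', 'ee_rot', 'ft_force', 'wrist_torque', 'finger_force', 'grip_width']
shift mm [-0.2  0.7  4.5] rot [-0.0002  0.0002 -0.0001] eef [0.44183759 0.19555885 0.36269127] [1.65359216e+02 1.06158843e-02 9.84904391e+01] F.n 0.20107615269478563 [-1.24725675 -0.13682181 -0.11992088] 0.1923382596581298 t 9.825
to pad tool mm [-0.07  0.63  4.56] tip px (np.float64(319.2545072820361), np.float64(199.29976074137005)) pad pred (np.float64(319.98463004078684), np.float64(197.9582998580867)) ring seen [319.66864843 197.35037654] [308 186  24  23 298]
```

Call:
drive_tool(
  plan=[
    {"claw": 1,"dx": 0,"dy": 0.5,"dz": 0,"ax": 0,"ay": 0,"az": 0},
    {"claw": 1,"dx": 0,"dy": 0.5,"dz": 2,"ax": 0,"ay": 0,"az": 0},
    {"claw": 1,"dx": 0,"dy": 0.5,"dz": 4,"ax": 0,"ay": 0,"az": 0},
    {"claw": 1,"dx": 0,"dy": 0.5,"dz": 5.5,"ax": 0,"ay": 0,"az": 0},
    {"claw": 1,"dx": 0,"dy": 0.5,"dz": 7,"ax": 0,"ay": 0,"az": 0},
    {"claw": 1,"dx": 0,"dy": 0.5,"dz": 7,"ax": 0,"ay": 0,"az": 0},
    {"claw": 1,"dx": 0,"dy": 0.5,"dz": 7,"ax": 0,"ay": 0,"az": 0},
    {"claw": 1,"dx": 0,"dy": 0.5,"dz": 7,"ax": 0,"ay": 0,"az": 0},
  ],
)

```text
time: 10.82
eef_pos: [0.4441, 0.1958, 0.3561]
ee_rot: [165.4, 0.0, 98.5]
ft_force: [-0.3, -0.3, 1.0]
grip_width: 0.191
finger_force: 25.0
```

```bash
python3 chk.py 8
```

```text
force tool [-0.03 -0.6  -1.25] sd [0.45 0.58 0.54] eef [0.4441 0.1959 0.3561] [0. 0. 0.] tq [-0.053  0.121 -0.011] extra ['joint_torque', 'eef_pos', 'ee_rot', 'ft_force', 'wrist_torque', 'finger_force', 'grip_width']
shift mm [-0.1  0.2 -2.5] rot [-0.0002  0.0003 -0.0002] eef [0.4440734  0.19586213 0.35605844] [1.65358827e+02 1.13232437e-02 9.84853611e+01] F.n 1.3630376399328907 [-0.75505086  0.05533376  1.21576701] 0.19270673615408918 t 11.225
to pad tool mm [-0.05  0.19 -2.45] tip px (np.float64(319.1700404901537), np.float64(199.31530565631147)) pad pred (np.float64(319.4033262955684), np.float64(200.15626665310592)) ring seen [319.12225938 199.43292456] [307 188  25  23 314]
```

View pics/crop8.png

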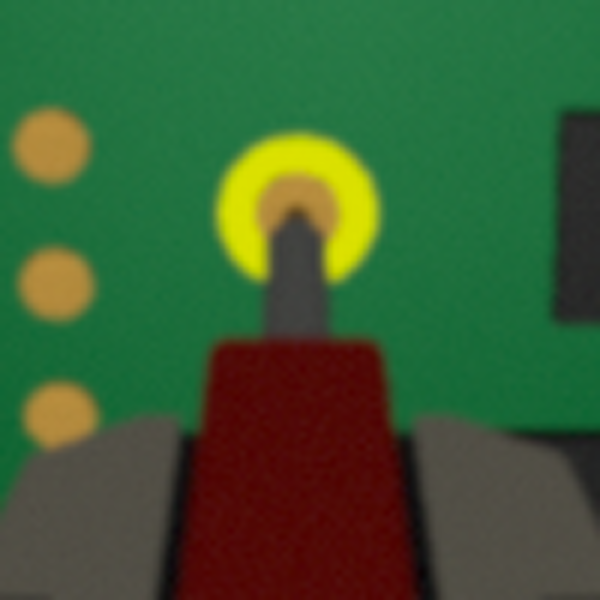

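The tip is on the pad's centre, at crop (298,212) in a ring centred at (298,210). The force has changed by about 1.9 N. I'll press 2 mm more and average the force for longer.

Call:
drive_tool(
  plan=[
    {"claw": 1,"dx": 0,"dy": 0.2,"dz": 1,"ax": 0,"ay": 0,"az": 0},
    {"claw": 1,"dx": 0,"dy": 0.2,"dz": 2,"ax": 0,"ay": 0,"az": 0},
    {"claw": 1,"dx": 0,"dy": 0.2,"dz": 2,"ax": 0,"ay": 0,"az": 0},
    {"claw": 1,"dx": 0,"dy": 0.2,"dz": 2,"ax": 0,"ay": 0,"az": 0},
    {"claw": 1,"dx": 0,"dy": 0.2,"dz": 2,"ax": 0,"ay": 0,"az": 0},
  ],
)

```text
time: 11.85
eef_pos: [0.4447, 0.196, 0.3541]
ee_rot: [165.4, 0.0, 98.5]
ft_force: [-1.7, 0.4, 1.3]
grip_width: 0.192
finger_force: 25.0
```

```bash
sed -i 's/range(8)/range(24)/' chk.py && python3 chk.py 9
```

```text
force tool [ 0.05 -1.14 -1.69] sd [0.45 0.42 0.56] eef [0.4447 0.196  0.3541] [0. 0. 0.] tq [-0.084  0.343 -0.006] extra ['joint_torque', 'eef_pos', 'ee_rot', 'ft_force', 'wrist_torque', 'finger_force', 'grip_width']
shift mm [-0.1 -0.  -4.5] rot [-0.0002  0.0003 -0.0001] eef [0.44475323 0.19596659 0.35413751] [1.65362071e+02 1.40915782e-02 9.84900096e+01] F.n 2.1717667485744747 [-2.2637081  -0.30189738  1.64781921] 0.19432166664957948 t 13.05
to pad tool mm [-0.05  0.08 -4.49] tip px (np.float64(319.11021408080325), np.float64(199.30979292501797)) pad pred (np.float64(319.20945661984024), np.float64(200.8014977197327)) ring seen [319.02417582 200.27179487] [307 189  25  23 315]
```

Call:
drive_tool(
  plan=[
    {"claw": 1,"dx": 0,"dy": -0.3,"dz": 0.8,"ax": 0,"ay": 0,"az": 0},
    {"claw": 1,"dx": 0,"dy": -0.3,"dz": 0.8,"ax": 0,"ay": 0,"az": 0},
    {"claw": 1,"dx": 0,"dy": -0.3,"dz": 0.8,"ax": 0,"ay": 0,"az": 0},
    {"claw": 1,"dx": 0,"dy": -0.3,"dz": 0.8,"ax": 0,"ay": 0,"az": 0},
  ],
)

```text
time: 13.55
eef_pos: [0.4447, 0.196, 0.3534]
ee_rot: [165.3, 0.0, 98.5]
ft_force: [-0.9, -0.5, 2.6]
grip_width: 0.197
finger_force: 25.0
```

```bash
sed -i 's/range(24)/range(50)/' chk.py && python3 chk.py 10
```

```text
force tool [-0.    0.17 -1.78] sd [0.5  0.52 0.62] eef [0.4447 0.196  0.3533] [0. 0. 0.] tq [-0.036 -0.012 -0.001] extra ['joint_torque', 'eef_pos', 'ee_rot', 'ft_force', 'wrist_torque', 'finger_force', 'grip_width']
shift mm [-0.1  0.3 -5.3] rot [-0.0001  0.0003 -0.0001] eef [0.44467241 0.19595752 0.35331528] [1.65356005e+02 1.30718549e-02 9.84884451e+01] F.n 2.3219160792503306 [-0.32284048 -0.36160047  2.30250144] 0.1902976433867517 t 16.05
to pad tool mm [-0.07  0.22 -5.27] tip px (np.float64(319.2686092649963), np.float64(199.29679425416748)) pad pred (np.float64(319.540192121547), np.float64(201.0649723130802)) ring seen [319.22893773 200.46446886] [307 189  25  23 319]
```

View pics/crop10.png

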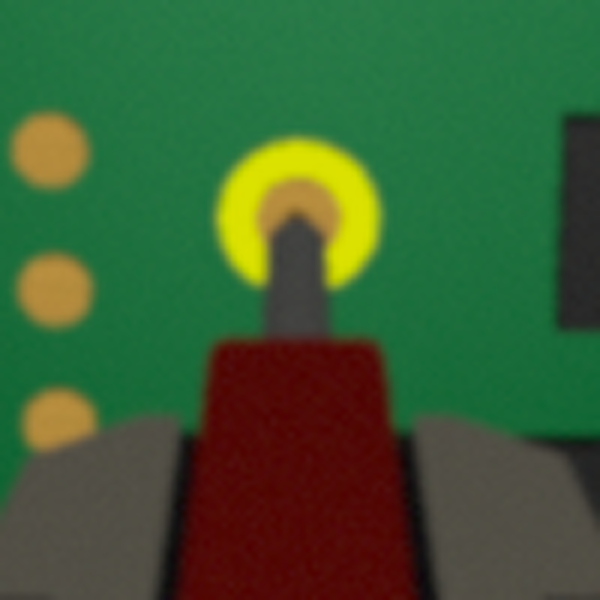

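The probe is centred and steady on the pad. The push is about 2.5 N, which is about half way in, with no side load and the arm square to the measured slope. I'm handing it in.

```bash
python3 -c "
from rig import ctrl
print(ctrl.finish_job())"
```

```text
the job is handed in; nothing more can be done
None
```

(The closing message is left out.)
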